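Rack the washed cutting boards on edge

ROBOT

A 6-joint arm with a two-finger parallel gripper is mounted at the origin on the work surface. World frame = base frame: x ahead of the robot, y to its left, z up, the work surface at z = 0. Lengths are in m, angles in rad, forces in N, time in s.
With the tool pointing down it reaches from about 0.275 to 0.725 m from the base axis. Payload 15.9 kg.
Tool frame: the origin (TCP) lies between the finger pads; the fingertips stand 22 mm ahead of it and the grasp point (between the pads) lies 3 mm ahead of it; z points along the fingers, y is the line along which they close (so a half turn about z gives the same grasp; the last joint's range is limited). The gripper opens to 85 mm and grips with 20 to 120 N. Pads are 22 mm wide; open, the fingers measure 114 mm over their backs; the gripper's body (76 mm by 85 mm) begins 54 mm behind the grasp point. The pads swing forward as they close: fully open they stand 13 mm farther back than shut.
Start: joints at [1.105, 0.213, -0.034, 1.323, 0, 1.571], TCP at [0.225, 0.447, 0.253] pointing down, gripper open.
Joint ranges: [-2.98, 2.98], [-0.74, 1.72], [-1.14, 1.35], [-2.1, 2.04], [-1.57, 1.44], [-3.14, 3.14]. Speed limits (rad/s): [1.89, 1.89, 2.39, 2.57, 3.14, 3.14].

INTERFACE

Orientations are given as a rotation vector (axis times angle).
In Python, from workcell import arm gives the robot as it stands. The module is installed in compiled form; this text tells all that it offers.
- The arm moves only by the shell command python3 -m inch 'ROWS'. ROWS is JSON, a list of rows, each a list of 3 entries, a list of its own where there are three numbers: the turn, a rotation vector about the tool's x, y, z in degrees, then the shift along the tool's x, y, z in mm, then the opening, from 0 (shut) to 1 (fully open). In form: [[[wx, wy, wz], [tx, ty, tz], jaw], ...]. A call has 1 to 20 rows; each row is the pose to reach, as a shift and turn from the pose commanded when the call began, along the tool's axes at that moment; what a row does not reach only later rows make up. A row lasts 1/10 s, in which the tool goes at most 50 mm and 8.59 degrees, less where a joint would pass 70% of its speed; a pose out of reach is approached as far as the arm can. A call with a gripper value outside its range is refused whole. The fingers move at their own pace and stop on an object; the grip force is fixed at half the most. Time passes only in rows, so rows that repeat a pose let the fingers close. It gives the time, the measured TCP pose, the force and the opening at its end, in the units of the state.
- arm.get_state(): the state, without advancing time (a new reading comes with each control period).
- arm.read_camera(name): name is "scene" or "top" or "wrist"; returns the picture (400x640x3 uint8, blue, green, red); there is no depth.
- arm.calibration(name): a dict with "camera_matrix" (3x3 intrinsics, pixels), "world_to_cam" (4x4, takes a point from world to camera coordinates). Camera axes: x right, y down, z forward; pixel columns grow to the right and rows downward; lengths in m; the calibration is good to about 2 mm. A picture is of the moment at which its call begins: read the wrist's pose just before it. calibration takes no time and is no camera call; for the wrist camera it gives the pose at the moment of the call.
- arm.hand_in(): hands the job in, once; it reports no verdict.
The state is a dict: "time_s": time; "q": joint angles; "joint_velocities": joint speeds; "effort": joint torques, N m; "ee_pos": TCP position; "eef_rot": TCP orientation; "contact_force": force on the tool from outside, world axes, zero at the start; "moment": the same for the moment, N m; "finger_gap": opening from 0.0 (shut) to 1.0 (fully open).
Only numpy, scipy, OpenCV 4.12 (cv2) and the standard library are available. Lean on these libraries where they do the work, as an engineer would, in place of code of your own. Each camera call takes 0.05 s, during which the arm holds its last target. There are 200 camera calls.

TASK

Take the two washed wooden cutting boards from the sloping drainer and stand each upright on its lower edge in the drying rack: the thick board in the wide slot, the thin one in the narrow slot. The rack's slotted insert may sit a little to one side on its base, so find the slots by touch or sight; a springy leaf grips each board, so press it gently down until it is fully home on the slot's floor, roughly centred along the slot, and let go. Do not put the clean boards down on the counter, and leave the tumbler, bottle and sponge alone.

Things in the scene. Friction and masses are not known exactly. Their poses are not given: they have to be found in the camera images.
- thick_board: thick wooden cutting board, 16 mm thick, 90 wide, 120 tall, 0.13 kg, leaning in the drainer 30 degrees from vertical, top towards the robot. Origin: middle of the lower edge of its back face (resting on the drainer). x: board's normal, back to front (it fills x = 0 to 16 mm); y: along its width; z: up the board. Its upper 60 mm is clear of the drainer front and back
- thin_board: thin wooden cutting board, 9 mm thick, 120 mm wide, 120 mm tall, about 0.10 kg, leaning beside the thick one in the same way. Origin and axes as for the thick board (it fills x = 0 to 9 mm)
- thick_foot (a point): middle of the thick board's underside (half way through its thickness, at its lower edge); axes as the board's
- thin_foot (a point): middle of the thin board's underside; axes as the board's
- drainer: fixed steel drainer, 290 mm long (y) and 130 mm deep (x), with a back panel sloping 30 degrees from vertical, 60 mm high along the slope, and a ledge with an 8 mm front lip 24 mm out from the panel. The boards' lower edges stand on the ledge 30 mm above the counter. Origin: centre of its underside
- rack: fixed grey base of the drying rack, 220 mm (x) by 130 mm (y), 8 mm thick. On it lies a white insert 170 x 120 mm, top 20 mm above the counter, held by friction (40 N), shifted along the base's x by an unmeasured amount of up to 12 mm either way, both slots together. Origin: centre of the base's underside, x across the slots, z up
- wide_slot (a point): where the middle of the wide slot's floor would be with the insert centred: 12 mm above the counter; axes as the rack's. Slot 19 mm wide in x, between steel walls 100 mm long, 5 mm thick, 62 mm high above the counter, plus lips flaring outwards 9 mm to a height of 73 mm. The -x wall is plain; on the +x side a spring leaf bulges 6 mm into the slot 32 mm above the counter, yields at 2 to 4 N
- narrow_slot (a point): the same for the narrow slot (12 mm wide), 68 mm to the -x side of the wide one. Walls, lips and leaf as for the wide slot; nothing stands on the insert beyond its -x wall, whose outer face is 11 mm (its lip's edge about 16 mm) to the -x side of the slot's middle
- tumbler: bystander: blue glass, 68 mm across, 85 mm tall. Origin: centre of its underside
- syrup: bystander: green bottle, 64 mm across, 190 mm tall. Origin: centre of its underside
- sponge: bystander: yellow sponge block, 70 x 110 x 30 mm. Origin: centre of its underside

How it is judged:
By the outcome, as a careful person would: the job done as asked, in the order asked, and still so for the second after the job is handed in, with the robot touching nothing.
It also fails if it takes over 72 s, if anything falls off the work surface, if the arm or the gripper's body presses on something with over 40 N, if the wrist force passes 120 N, or if a joint passes its speed limit or range.

## Working session

There is one attempt and no reset: what is moved stays moved. The work goes in short steps, Python scripts to look and compute and a shell command to move; the robot and the scene stay as the last step left them, time stands still between calls to the robot, and variables do not carry over. Pictures are saved under pics/ and viewed, on a budget of 10 in all, crops included, one or two more only if the job needs it, and the job is handed in when it is done.

```bash
mkdir -p pics; python3 - <<'E'
from workcell import arm
import cv2,numpy as np
np.set_printoptions(precision=4,suppress=True)
s=arm.get_state();print(s)
for n in("scene","top","wrist"):
    c=arm.calibration(n);print(n,np.array(c["camera_matrix"]),np.array(c["world_to_cam"]))
    cv2.imwrite(f"pics/{n}0.png",arm.read_camera(n))
E
```

```text
{'time_s': 0.0, 'q': array([ 1.105 ,  0.2133, -0.035 ,  1.3235,  0.    ,  1.5708]), 'joint_velocities': array([-0.0012,  0.0009, -0.001 ,  0.0001, -0.0016, -0.0005]), 'effort': array([  0.0022, -68.6152,  48.7121,   0.0173,   0.0001,  -0.    ]), 'ee_pos': array([0.2244, 0.4465, 0.2528]), 'eef_rot': array([-0.725 , -3.0565,  0.0016]), 'contact_force': array([ 0.4423,  0.1074, -1.1434]), 'moment': array([ 0.0189,  0.0119, -0.0314]), 'finger_gap': 1.0036983779578128}
scene [[469.436    0.     319.0149]
 [  0.     469.436  202.8253]
 [  0.       0.       1.    ]] [[-0.5408  0.8411  0.0039  0.3851]
 [ 0.4612  0.3005 -0.8348 -0.2358]
 [-0.7034 -0.4497 -0.5505  1.4311]
 [ 0.      0.      0.      1.    ]]
top [[518.5078   0.     315.0423]
 [  0.     518.5078 205.6083]
 [  0.       0.       1.    ]] [[ 0.0891 -0.996   0.0047 -0.0623]
 [-0.9731 -0.088  -0.2128  0.653 ]
 [ 0.2123  0.0144 -0.9771  1.0699]
 [ 0.      0.      0.      1.    ]]
wrist [[319.1179   0.     324.6039]
 [  0.     319.1179 203.419 ]
 [  0.       0.       1.    ]] [[ 0.4499  0.8931 -0.0019 -0.4994]
 [ 0.855  -0.4301  0.2898 -0.0379]
 [ 0.258  -0.132  -0.9571  0.3794]
 [ 0.      0.      0.      1.    ]]
```

View pics/scene0.png

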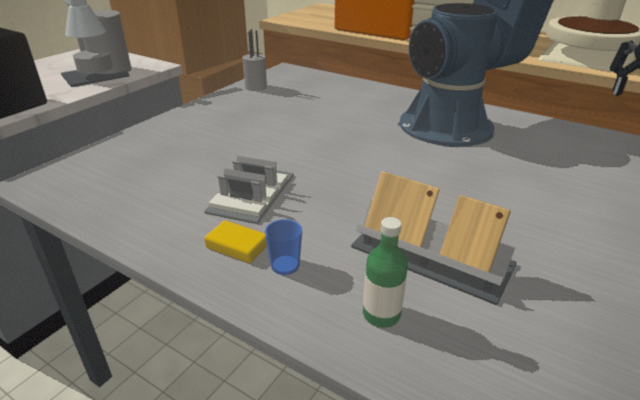

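View pics/top0.png

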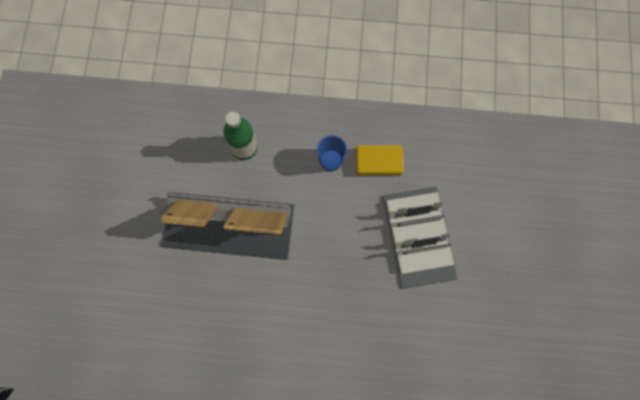

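The scene view shows the boards in the drainer, with the thin one at (400,210) and the thick one at (477,235). The rack is at (250,190). In the top view, the drainer spans (165–293, 195–257) and the rack (385–455, 190–287). I'll enlarge both.

```bash
cat > g.py <<'E'
import cv2,numpy as np
def crop(im,u0,v0,u1,v1,k,step=10):
    o=cv2.resize(im[v0:v1,u0:u1],None,fx=k,fy=k,interpolation=cv2.INTER_CUBIC)
    for u in range((u0+step-1)//step*step,u1,step):
        x=int((u-u0+.5)*k);cv2.line(o,(x,0),(x,6),(0,0,255),1);cv2.putText(o,str(u),(x+1,16),0,.33,(0,255,255),1)
    for v in range((v0+step-1)//step*step,v1,step):
        y=int((v-v0+.5)*k);cv2.line(o,(0,y),(6,y),(0,0,255),1);cv2.putText(o,str(v),(8,y+4),0,.33,(0,255,255),1)
    return o
def ray(c,u,v,z):
    K=np.array(c["camera_matrix"]);T=np.array(c["world_to_cam"]);R=T[:3,:3];o=-R.T@T[:3,3]
    d=R.T@np.linalg.solve(K,[u,v,1]);return o+d*(z-o[2])/d[2]
def proj(c,p):
    K=np.array(c["camera_matrix"]);T=np.array(c["world_to_cam"]);q=K@(T[:3,:3]@np.array(p)+T[:3,3]);return q[:2]/q[2]
E
python3 - <<'E'
from g import *
t=cv2.imread("pics/top0.png");s=cv2.imread("pics/scene0.png")
a=crop(t,155,185,310,262,5)
cv2.imwrite("pics/a.png",a)
b=np.zeros((600,800,3),np.uint8)
x=crop(t,375,182,460,292,5.4);b[:x.shape[0],:x.shape[1]]=x
y=crop(s,204,152,300,222,3.5);b[:y.shape[0],462:462+y.shape[1]]=y
y=crop(s,350,165,520,300,1.95,20);b[300:300+y.shape[0],462:462+y.shape[1]]=y
cv2.imwrite("pics/b.png",b)
E
```

```text
(no output)
```

View pics/a.png

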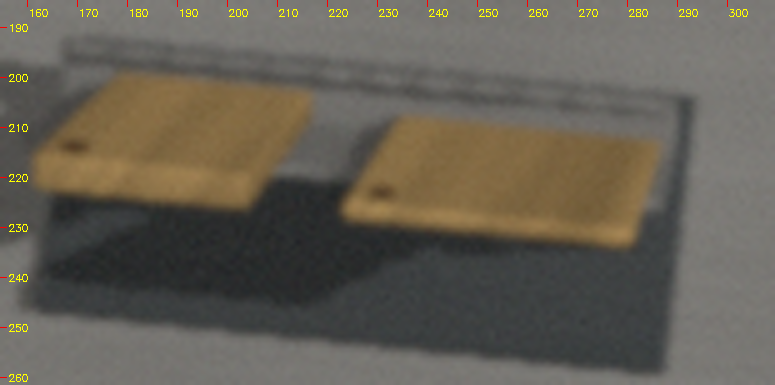

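View pics/b.png

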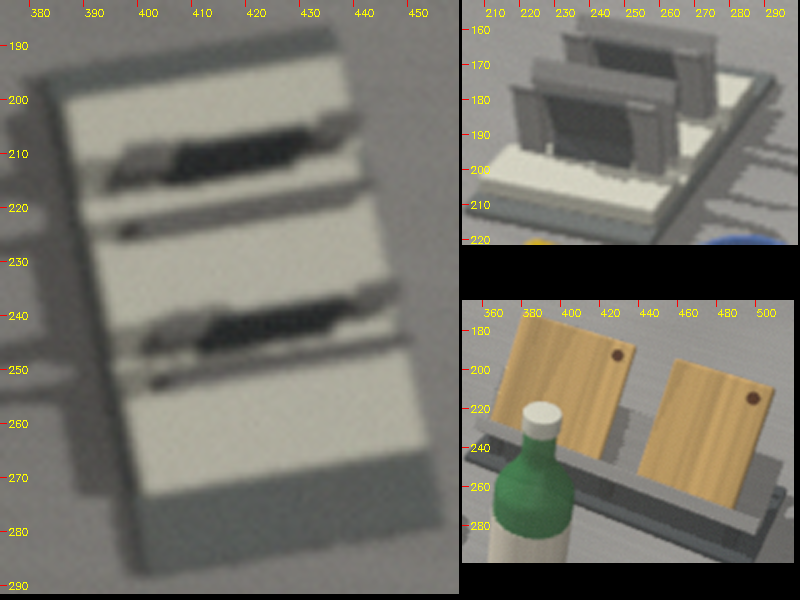

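In the top view the thick board is at left, with its top front edge running (161.5,215.5)–(207,220), and the thin one at right, (223,226)–(282,231.5). The wide slot is at about v=215 and the narrow one at about v=247, with the leaves on their far side. Next I fit the poses.

```bash
cat > fit.py <<'E'
from workcell import arm
from g import *
from scipy.optimize import least_squares
np.set_printoptions(precision=4,suppress=True)
T=arm.calibration("top");S=arm.calibration("scene")
s,c=.5,3**.5/2
def pt(p,b):
    x,y,z,w=p;X=np.array([c*b[0]-s*b[2],b[1],s*b[0]+c*b[2]]);C,D=np.cos(w),np.sin(w)
    return [x+C*X[0]-D*X[1],y+D*X[0]+C*X[1],z+X[2]]
def fit(W,t,o):
    h=W/2
    f=lambda p:np.r_[np.ravel([proj(C,pt(p,b))-uv for C,b,uv in o]),(p[2]-.03)*300]
    r=least_squares(f,[.6,.2,.03,0]);print(r.x,np.abs(r.fun).max(),r.fun);return r.x
H=.12
def obs(W,t,a,b_,cc,d,e,f):
    h=W/2;return [(T,(t,h,H),a),(T,(t,-h,H),b_),(T,(0,h,H),cc),(T,(0,-h,H),d),(S,(t,-h,H),e),(S,(t,h,H),f)]
if __name__=="__main__":
    fit(.09,.016,obs(.09,.016,(161.5,215.5),(206.9,220.1),(162.1,222.9),(204.5,226.1),(459.8,195.8),(509,207.5)))
    fit(.12,.009,obs(.12,.009,(222.9,225.9),(281.9,231.5),(222.9,227.9),(280.9,233.9),(382.8,173.5),(438.2,187.6)))
    # insert (z .02) corners: +x+y,+x-y,-x-y,-x+y
    I=np.array([ray(T,u,v,.02) for u,v in((386.5,199.5),(437.5,191.7),(453.8,263.9),(400.4,273))]);print(I[:,:2],I.mean(0))
    B=np.array([ray(T,u,v,.008) for u,v in((381,196),(436.5,186.5),(456.4,277.8),(400.4,288.4))]);print(B[:,:2],B.mean(0))
    for A in(I,B):
        d=(A[0]+A[1]-A[2]-A[3])/2;print(np.linalg.norm(d),np.degrees(np.arctan2(d[1],d[0])));e=(A[0]+A[3]-A[2]-A[1])/2;print(np.linalg.norm(e),np.degrees(np.arctan2(-e[0],e[1])))
    for n,u,v in(("tumbler",332,148),("syrup",238,132),("sponge",380,160)):print(n,ray(T,u,v,.05))
E
python3 fit.py
```

```text
[0.6374 0.2624 0.0294 0.0118] 2.083941400365802 [-0.112   0.4085 -1.7988 -0.813  -0.5491  0.3512  0.5644  0.5216 -2.0839
 -1.77    0.3708  1.6778 -0.1739]
[ 0.6359  0.1198  0.0269 -0.0072] 2.1744026401254644 [ 0.0217 -0.8748 -0.8485 -0.8776 -0.116   1.2238 -0.1361  0.8139 -2.0726
 -2.1744  0.9694  1.5287 -0.9231]
[[ 0.6961 -0.1656]
 [ 0.7253 -0.2822]
 [ 0.5615 -0.3252]
 [ 0.5304 -0.2067]] [ 0.6283 -0.2449  0.02  ]
[[ 0.7062 -0.1538]
 [ 0.7408 -0.282 ]
 [ 0.5322 -0.3352]
 [ 0.4972 -0.2105]] [ 0.6191 -0.2454  0.008 ]
0.1700130155694909 14.320510153169753
0.12130994527015981 14.371673519384233
0.21592506814924817 14.731427938651898
0.13114721263280288 15.370035931294908
tumbler [ 0.7987 -0.0299  0.05  ]
syrup [0.8176 0.1895 0.05  ]
sponge [ 0.78   -0.1415  0.05  ]
```

```bash
cat > to.py <<'E'
from workcell import arm
import numpy as np
from scipy.spatial.transform import Rotation as R
np.set_printoptions(precision=2,suppress=True)
def Rt(tilt,yaw):  # tilt: outward lean of tool z (deg); yaw: heading of tool y (deg)
    a=np.radians(tilt);z=[np.sin(a),0,-np.cos(a)];y=[np.cos(a),0,np.sin(a)]
    return R.from_euler('z',yaw,degrees=True)*R.from_matrix(np.column_stack([np.cross(y,z),y,z]))
def to(g,tilt,yaw,back=0,note=""):  # g: grasp point; back: m behind along tool z
    s=arm.get_state();r0=R.from_rotvec(s["eef_rot"]);r1=Rt(tilt,yaw)
    p=np.array(g)-(.003+back)*r1.as_matrix()[:,2]
    print(note,"turn",np.degrees((r0.inv()*r1).as_rotvec()),"shift",r0.inv().apply(p-s["ee_pos"])*1000)
E
python3 - <<'E'
from to import *
to((.5968,.2624,.1157),30,0,.08,"pre")
E
```

```text
pre turn [-26.9  -16.53  61.81] shift [-378.28  -15.86   65.39]
```

```bash
python3 -m inch '[[[-26.9,-16.5,61.8],[-378,-16,65],1],[[-26.9,-16.5,61.8],[-378,-16,65],1],[[-26.9,-16.5,61.8],[-378,-16,65],1],[[-26.9,-16.5,61.8],[-378,-16,65],1],[[-26.9,-16.5,61.8],[-378,-16,65],1],[[-26.9,-16.5,61.8],[-378,-16,65],1],[[-26.9,-16.5,61.8],[-378,-16,65],1],[[-26.9,-16.5,61.8],[-378,-16,65],1],[[-26.9,-16.5,61.8],[-378,-16,65],1],[[-26.9,-16.5,61.8],[-378,-16,65],1],[[-26.9,-16.5,61.8],[-378,-16,65],1],[[-26.9,-16.5,61.8],[-378,-16,65],1],[[-26.9,-16.5,61.8],[-378,-16,65],1],[[-26.9,-16.5,61.8],[-378,-16,65],1]]'; python3 - <<'E'
from to import *
import cv2
to((.5968,.2624,.1157),30,0,.08,"res")
to((.5968,.2624,.1157),30,0,0,"grasp")
import g
c=arm.calibration("wrist");im=arm.read_camera("wrist")
import fit
P=lambda p:g.proj(c,p)
for p,W,t in(((.6374,.2624,.0294,0.003),.09,.016),((.6359,.1198,.0285,0.003),.12,.009)):
    for b in((t,W/2,.12),(t,-W/2,.12),(0,W/2,.12),(0,-W/2,.12)):
        u=P(fit.pt(p,b));print(u);cv2.circle(im,tuple(int(round(x)) for x in u),2,(255,0,255),-1)
cv2.imwrite("pics/w1.png",im)
E
```

```text
time_s: 1.55
ee_pos: [0.555, 0.2631, 0.1886]
eef_rot: [1.926, 1.928, 0.518]
contact_force: [-0.1, -0.8, -0.3]
finger_gap: 0.998
res turn [ 0.01 -0.1   0.02] shift [-0.66 -0.2   1.04]
grasp turn [ 0.01 -0.1   0.02] shift [-0.8  -0.22 81.04]
[337.5756 161.6202]
[336.3087 300.2173]
[309.2023 161.6929]
[311.5423 300.2619]
[322.463  348.4208]
[323.1771 473.7489]
[309.2248 348.4411]
[311.7753 473.7585]
```

View pics/w1.png

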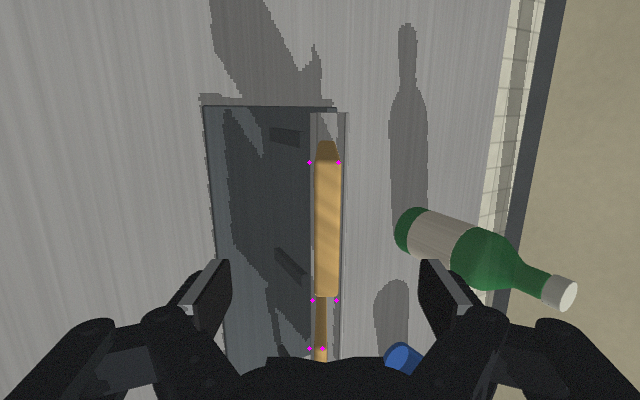

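The wrist view shows the thick board's top edge at u 315–340, v 160–297. That's within about 2 mm of the prediction, so I'm going in.

```bash
python3 -m inch '[[[0,0,0],[0.5,1,30],1],[[0,0,0],[0.5,1,55],1],[[0,0,0],[0.5,1,70],1],[[0,0,0],[0.5,1,81],1],[[0,0,0],[0.5,1,81],1],[[0,0,0],[0.5,1,81],0.5],[[0,0,0],[0.5,1,81],0.3],[[0,0,0],[0.5,1,81],0],[[0,0,0],[0.5,1,81],0],[[0,0,0],[0.5,1,81],0],[[0,0,0],[0.5,1,81],0],[[0,0,0],[0.5,1,81],0],[[0,0,0],[0.5,1,81],0],[[0,0,0],[0.5,1,81],0],[[0,0,0],[0.5,1,81],0]]'
```

```text
time_s: 3.1
ee_pos: [0.5967, 0.2634, 0.1193]
eef_rot: [1.927, 1.927, 0.519]
contact_force: [-3.8, -0.8, 6.0]
finger_gap: 0.174
```

```bash
python3 -m inch '[[[0,0,0],[0,0,-10],0],[[0,0,0],[0,0,-40],0],[[0,0,0],[0,0,-80],0],[[0,0,0],[0,0,-110],0],[[0,0,0],[0,0,-130],0],[[0,0,0],[0,0,-130],0]]'; python3 - <<'E'
from to import *
import g
T=arm.calibration("top");a=np.radians(14.4);O=np.array([.6283,-.2449])
ex=np.array([np.cos(a),np.sin(a)]);ey=np.array([-ex[1],ex[0]])
for n,x,y in(("nL",150,390),("nR",410,338),("nTopL",150,372),("nTopR",410,330),("wL",120,240),("wR",372,185),("wTopL",125,222),("wTopR",372,175)):
    p=g.ray(T,375+x/5.4-.5,182+y/5.4-.5,.073)[:2]-O;print(n,p@ex*1000,p@ey*1000)
to((*(O+34e-3*ex),.30),0,14.4,0,"above wide (guess)")
E
```

```text
time_s: 3.7
ee_pos: [0.5314, 0.2638, 0.2343]
eef_rot: [1.926, 1.926, 0.523]
contact_force: [0.5, 0.6, -1.9]
finger_gap: 0.179
nL -48.4720429619309 58.79804810895976
nR -44.74112812213036 -48.128731667059995
nTopL -41.40095167653228 57.37968736793775
nTopR -41.58463906349868 -48.82701388107124
wL 12.998412075908377 58.80595869083257
wR 18.77957714669785 -46.42139013219946
wTopL 19.912190932728578 55.37720710054073
wTopR 22.821682032385088 -47.3033601777289
above wide (guess) turn [ 30.05   3.59 -14.06] shift [-500.13  147.21    4.16]
```

```bash
python3 -m inch '[[[10,1,-5],[0,30,-50],0],[[30,3.6,-14],[-40,40,-50],0],[[30,3.6,-14],[-500,147,4],0],[[30,3.6,-14],[-500,147,4],0],[[30,3.6,-14],[-500,147,4],0],[[30,3.6,-14],[-500,147,4],0],[[30,3.6,-14],[-500,147,4],0],[[30,3.6,-14],[-500,147,4],0],[[30,3.6,-14],[-500,147,4],0],[[30,3.6,-14],[-500,147,4],0],[[30,3.6,-14],[-500,147,4],0],[[30,3.6,-14],[-500,147,4],0],[[30,3.6,-14],[-500,147,4],0],[[30,3.6,-14],[-500,147,4],0],[[30,3.6,-14],[-500,147,4],0],[[30,3.6,-14],[-500,147,4],0],[[30,3.6,-14],[-500,147,4],0]]'; python3 - <<'E'
from to import *
import g,cv2
c=arm.calibration("wrist");im=arm.read_camera("wrist")
s=arm.get_state();print(s["ee_pos"]*1000,s["q"],R.from_rotvec(s["eef_rot"]).as_matrix())
a=np.radians(14.4);O=np.array([.6283,-.2449]);ex=np.array([np.cos(a),np.sin(a)]);ey=np.array([-ex[1],ex[0]])
def m(x,y,z,col):
    u=g.proj(c,(*(O+x*ex+y*ey),z));print(x,y,z,u);cv2.circle(im,tuple(int(round(t)) for t in u),1,col,-1)
for x0,h in((.034,.0095),(-.034,.006)):
    for y in(-.05,.05):
        for k in(-1,1):m(x0+k*h,y,.062,(255,0,255))
for x,y in((-.085,-.06),(-.085,.06),(.085,-.06),(.085,.06)):m(x,y,.02,(0,0,255))
# board: foot at 98 mm ahead of TCP
M=R.from_rotvec(s["eef_rot"]).as_matrix()
for dx in(-45,45):
    for dy in(-8,8):
        u=g.proj(c,s["ee_pos"]+M@np.array([dx,dy,98])/1000);print("board",dx,dy,u);cv2.circle(im,tuple(int(round(t)) for t in u),1,(0,255,0),-1)
cv2.imwrite("pics/w2.png",im);cv2.imwrite("pics/w2c.png",g.crop(im,170,0,470,225,2.6,20))
E
```

```text
time_s: 5.4
ee_pos: [0.6609, -0.2359, 0.3012]
eef_rot: [-1.926, -2.482, 0.004]
contact_force: [-0.7, -0.1, -2.0]
finger_gap: 0.182
[ 660.87 -236.05  301.21] [-0.34  0.73  0.9   1.74 -0.    0.98] [[-0.25  0.97 -0.  ]
 [ 0.97  0.25 -0.  ]
 [-0.   -0.   -1.  ]]
0.0245 -0.05 0.062 [317.07 215.33]
0.043500000000000004 -0.05 0.062 [333.02 215.33]
0.0245 0.05 0.062 [316.33 129.36]
0.043500000000000004 0.05 0.062 [333.61 129.34]
-0.04 -0.05 0.062 [262.97 215.33]
-0.028000000000000004 -0.05 0.062 [273.03 215.33]
-0.04 0.05 0.062 [257.73 129.42]
-0.028000000000000004 0.05 0.062 [268.63 129.41]
-0.085 -0.06 0.02 [235.49 212.09]
-0.085 0.06 0.02 [227.34 118.63]
0.085 -0.06 0.02 [363.59 212.08]
0.085 0.06 0.02 [366.99 118.47]
board -45 -8 [313.48 269.37]
board -45 8 [334.45 269.37]
board 45 -8 [312.05 150.85]
board 45 8 [335.55 150.84]
```

View pics/w2c.png

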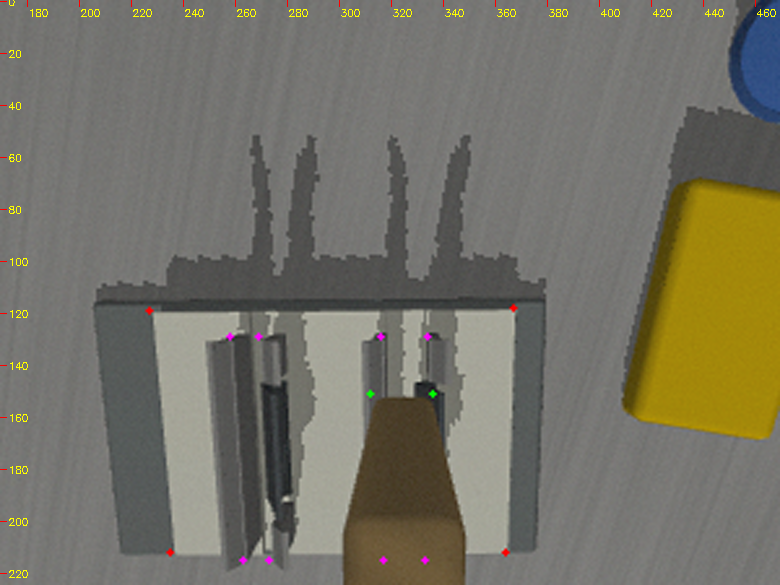

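The wrist view confirms the insert corners to within 1–2 px (red marks). The held board's foot edge is at about u 315–336, v 153, which is slightly +x of the prediction. I'll zoom in on the slots.

```bash
python3 - <<'E'
from workcell import arm
import g,cv2
im=arm.read_camera("wrist")
cv2.imwrite("pics/w3.png",im);cv2.imwrite("pics/w3c.png",g.crop(im,245,115,360,195,6.9,5))
E
```

```text
(no output)
```

View pics/w3c.png

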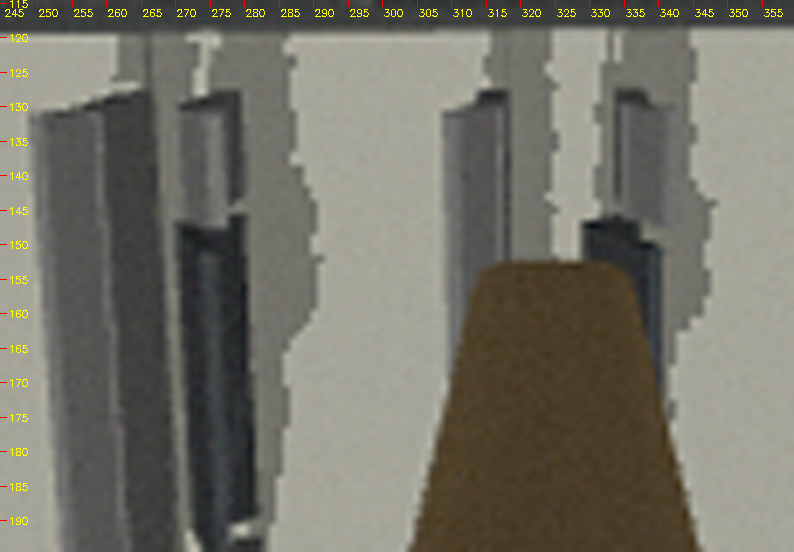

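```bash
python3 -m inch '[[[0,0,0],[0,0,40],0],[[0,0,0],[0,0,80],0],[[0,0,0],[0,0,110],0],[[0,0,0],[0,0,125],0],[[0,0,0],[0,0,132],0],[[0,0,0],[0,0,138],0],[[0,0,0],[0,0,144],0],[[0,0,0],[0,0,150],0],[[0,0,0],[0,0,150],0]]'; python3 -m inch '[[[0,0,0],[0,0,5],0],[[0,0,0],[0,0,10],0],[[0,0,0],[0,0,10],0]]'
```

```text
time_s: 6.4
ee_pos: [0.6611, -0.2371, 0.1505]
eef_rot: [1.927, 2.481, -0.003]
contact_force: [5.2, 0.1, -3.0]
finger_gap: 0.178
time_s: 6.7
ee_pos: [0.661, -0.2372, 0.1402]
eef_rot: [-1.927, -2.481, 0.003]
contact_force: [7.7, -0.5, -5.3]
finger_gap: 0.182
```

```bash
python3 -m inch '[[[0,0,0],[0,0.7,0],0],[[0,0,0],[0,0.7,0],0]]'; python3 -m inch '[[[0,0,0],[0,0,4],0],[[0,0,0],[0,0,8],0],[[0,0,0],[0,0,12],0],[[0,0,0],[0,0,16],0],[[0,0,0],[0,0,16],0]]'
```

```text
time_s: 6.9
ee_pos: [0.6613, -0.2371, 0.1403]
eef_rot: [-1.927, -2.48, 0.004]
contact_force: [5.6, -0.3, -5.0]
finger_gap: 0.18
time_s: 7.4
ee_pos: [0.6612, -0.237, 0.1239]
eef_rot: [-1.927, -2.48, 0.004]
contact_force: [6.5, -0.5, -4.7]
finger_gap: 0.179
```

```bash
python3 -m inch '[[[0,0,0],[0,0.5,4],0],[[0,0,0],[0,0.5,8],0],[[0,0,0],[0,0.5,11],0],[[0,0,0],[0,0.5,11],0]]'; python3 -m inch '[[[0,0,0],[0,0,1.5],0],[[0,0,0],[0,0,1.5],0]]'
```

```text
time_s: 7.8
ee_pos: [0.6613, -0.2369, 0.1128]
eef_rot: [-1.927, -2.479, 0.005]
contact_force: [4.9, -1.1, -6.4]
finger_gap: 0.175
time_s: 8.0
ee_pos: [0.6614, -0.237, 0.1119]
eef_rot: [-1.927, -2.48, 0.005]
contact_force: [3.5, -0.4, -2.9]
finger_gap: 0.184
```

```bash
python3 -m inch '[[[0,0,0],[0,0,1],0],[[0,0,0],[0,0,1],0]]'; python3 -m inch '[[[0,0,0],[0,0,1],0],[[0,0,0],[0,0,1],0]]'
```

```text
time_s: 8.2
ee_pos: [0.6615, -0.237, 0.1112]
eef_rot: [-1.927, -2.48, 0.005]
contact_force: [2.3, 0.8, 0.2]
finger_gap: 0.18
time_s: 8.4
ee_pos: [0.6617, -0.2373, 0.1106]
eef_rot: [-1.928, -2.48, 0.005]
contact_force: [0.4, -0.9, 4.1]
finger_gap: 0.18
```

```bash
python3 -m inch '[[[0,0,0],[0,0,2],0],[[0,0,0],[0,0,2],0]]'; python3 -m inch '[[[0,0,0],[0,0,0],0.5],[[0,0,0],[0,0,0],0.5],[[0,0,0],[0,0,0],0.5],[[0,0,0],[0,0,0],0.5],[[0,0,0],[0,0,0],0.5],[[0,0,0],[0,0,-30],0.5],[[0,0,0],[0,0,-60],0.6],[[0,0,0],[0,0,-100],1],[[0,0,0],[0,0,-145],1],[[0,0,0],[0,0,-190],1],[[0,0,0],[0,0,-190],1],[[0,0,0],[0,0,-190],1]]'; python3 - <<'E'
from to import *
import g,cv2
c=arm.calibration("wrist");im=arm.read_camera("wrist")
a=np.radians(14.4);O=np.array([.6283,-.2449]);ex=np.array([np.cos(a),np.sin(a)]);ey=np.array([-ex[1],ex[0]])
for y in(-.045,.045):
  for z in (.132,.012):
    for x in(.025,.041): print(x,y,z,g.proj(c,(*(O+x*ex+y*ey),z)))
cv2.imwrite("pics/w4.png",im);cv2.imwrite("pics/w4c.png",g.crop(im,220,90,400,225,4.4,10))
to((.5953,.1198,.1135),30,0,.09,"thin pre")
E
```

```text
time_s: 8.6
ee_pos: [0.662, -0.2376, 0.1103]
eef_rot: [1.927, 2.479, -0.004]
contact_force: [-3.8, -0.1, 21.6]
finger_gap: 0.183
time_s: 9.8
ee_pos: [0.6627, -0.2369, 0.2991]
eef_rot: [1.927, 2.48, -0.003]
contact_force: [-0.5, 0.1, 0.2]
finger_gap: 1.001
0.025 -0.045 0.132 [313.79 233.28]
0.041 -0.045 0.132 [330.3  233.26]
0.025 -0.045 0.012 [316.9  198.74]
0.041 -0.045 0.012 [328.94 198.72]
0.025 0.045 0.132 [312.52 139.  ]
0.041 0.045 0.132 [330.57 138.96]
0.025 0.045 0.012 [316.2  129.37]
0.041 0.045 0.012 [329.05 129.34]
thin pre turn [-30.    -3.68  14.  ] shift [373.6  -21.56 103.11]
```

View pics/w4c.png

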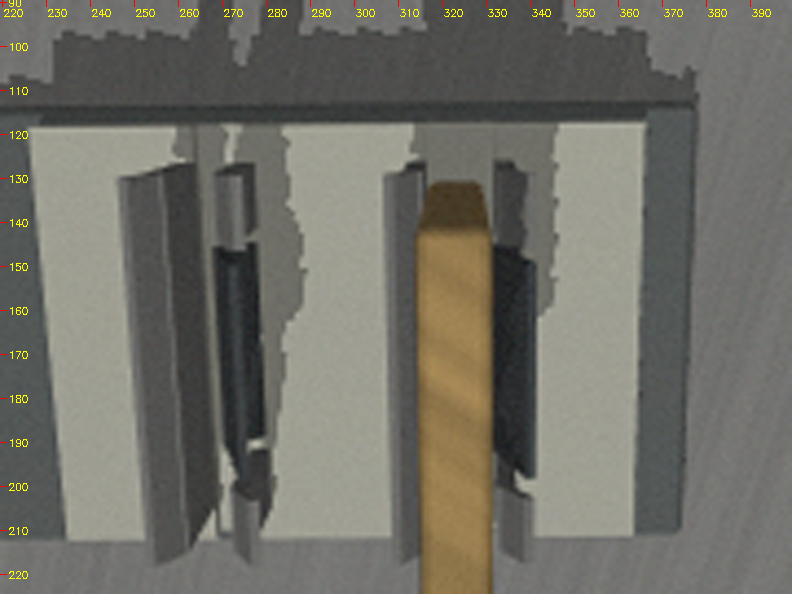

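The thick board stands in the wide slot, its top edge at u 312–330. It bottomed out on the floor at TCP z 0.110 with 21 N. Now for the thin board.

```bash
python3 - <<'E'
from to import *
import g
c=arm.calibration("wrist")
a=np.radians(14.4);O=np.array([.6283,-.2449]);ex=np.array([np.cos(a),np.sin(a)]);ey=np.array([-ex[1],ex[0]])
f=lambda x,y,z:(g.ray(c,220+x/4.4-.5,90+y/4.4-.5,z)[:2]-O)@np.array([ex,ey]).T*1000
for n,x,y,z in(("nlip-",120,180,.073),("nin-",165,172,.062),("nin+",216,180,.062),("nlip+",243,172,.073),("nlip-b",155,560,.073),("nin-b",188,548,.062),("nlip+b",250,562,.073),("nin+b",233,500,.062),("wlip-",385,175,.073),("wlip+",527,170,.073),("bd",417,232,.132),("bd",490,232,.132),("i",30,125,.02),("i",645,122,.02),("i",67,540,.02),("i",633,535,.02)):print(n,f(x,y,z))
E
python3 -m inch '[[[-5,-1,4],[50,0,5],1],[[-15,-2,8],[100,-4,20],1],[[-30,-3.7,14],[374,-21.5,103],1],[[-30,-3.7,14],[374,-21.5,103],1],[[-30,-3.7,14],[374,-21.5,103],1],[[-30,-3.7,14],[374,-21.5,103],1],[[-30,-3.7,14],[374,-21.5,103],1],[[-30,-3.7,14],[374,-21.5,103],1],[[-30,-3.7,14],[374,-21.5,103],1],[[-30,-3.7,14],[374,-21.5,103],1],[[-30,-3.7,14],[374,-21.5,103],1],[[-30,-3.7,14],[374,-21.5,103],1],[[-30,-3.7,14],[374,-21.5,103],1]]'
python3 - <<'E'
from to import *
import cv2,g,fit
to((.5953,.1198,.1135),30,0,0,"grasp")
c=arm.calibration("wrist");im=arm.read_camera("wrist")
for b in((.009,.06,.12),(.009,-.06,.12),(0,.06,.12),(0,-.06,.12)): print(g.proj(c,fit.pt((.6359,.1198,.0285,0.0),b)))
cv2.imwrite("pics/w5.png",g.crop(im,220,100,440,340,2.4,20))
E
```

```text
nlip- [-47.52  49.03]
nin- [-38.9   50.16]
nin+ [-26.38  48.2 ]
nlip+ [-17.87  50.84]
nlip-b [-45.52 -47.6 ]
nin-b [-39.06 -48.07]
nlip+b [-20.81 -48.18]
nin+b [-26.33 -34.65]
wlip- [16.15 50.06]
wlip+ [50.17 51.15]
bd [25.82 42.85]
bd [40.49 42.82]
i [-84.    60.07]
i [84.43 60.46]
i [-84.01 -59.84]
i [ 85.06 -58.45]
time_s: 11.15
ee_pos: [0.5454, 0.122, 0.1915]
eef_rot: [1.926, 1.933, 0.512]
contact_force: [0.5, -1.1, 0.2]
finger_gap: 0.999
grasp turn [-0.2349 -0.0221  0.2123] shift [-2.3009  4.623  89.4603]
[335.1515 135.947 ]
[332.9049 314.9108]
[319.4549 135.8889]
[319.7242 314.8309]
```

View pics/w5.png

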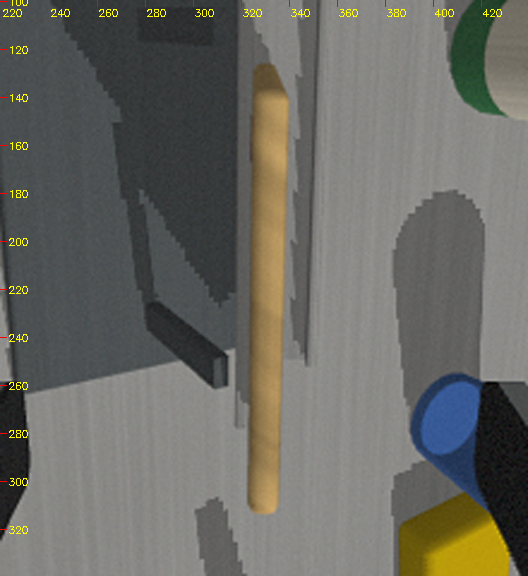

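The thin board's top edge spans u 324–340 at v 138 and 323–335 at v 313. That's about 2–3 mm further along tool y than predicted. I'll check that the arm has settled before using this.

```bash
python3 -m inch '[[[0,0,0],[0,0,0],1],[[0,0,0],[0,0,0],1]]'
python3 - <<'E'
from to import *
import cv2,g,fit
to((.5953,.1198,.1135),30,0,0,"grasp")
c=arm.calibration("wrist");im=arm.read_camera("wrist")
for b in((.009,.06,.12),(.009,-.06,.12),(0,.06,.12),(0,-.06,.12)): print(g.proj(c,fit.pt((.6359,.1198,.0285,0.0),b)))
h=cv2.cvtColor(im,cv2.COLOR_BGR2HSV)
for v in(150,180,210,240,270,300):
    m=np.where((h[v,280:380,1]>90)&(h[v,280:380,2]>90))[0]+280;print(v,m.min(),m.max())
col=np.where((h[:,329,1]>90))[0];print(col.min(),col.max())
E
```

```text
time_s: 11.4
ee_pos: [0.5486, 0.1193, 0.1945]
eef_rot: [1.928, 1.925, 0.515]
contact_force: [-0.3, -0.7, 0.0]
finger_gap: 0.997
grasp turn [-0.0003  0.0755 -0.0527] shift [ 0.6565 -0.0735 90.5407]
[326.6048 130.5654]
[326.5392 310.1174]
[310.9174 130.5874]
[313.3767 310.124 ]
150 317 331
180 317 330
210 317 330
240 317 329
270 317 329
300 317 328
128 399
```

```bash
python3 -m inch '[[[0,0,0.5],[0.5,2.2,35],1],[[0,0,0.5],[0.5,2.2,65],1],[[0,0,0.5],[0.5,2.2,80],1],[[0,0,0.5],[0.5,2.2,90],1],[[0,0,0.5],[0.5,2.2,90],1],[[0,0,0.5],[0.5,2.2,90],0.5],[[0,0,0.5],[0.5,2.2,90],0.3],[[0,0,0.5],[0.5,2.2,90],0],[[0,0,0.5],[0.5,2.2,90],0],[[0,0,0.5],[0.5,2.2,90],0],[[0,0,0.5],[0.5,2.2,90],0],[[0,0,0.5],[0.5,2.2,90],0],[[0,0,0.5],[0.5,2.2,90],0],[[0,0,0.5],[0.5,2.2,90],0],[[0,0,0.5],[0.5,2.2,90],0]]'
```

```text
time_s: 12.95
ee_pos: [0.5955, 0.1208, 0.1182]
eef_rot: [1.936, 1.919, 0.519]
contact_force: [-5.1, -0.2, 6.9]
finger_gap: 0.098
```

```bash
python3 -m inch '[[[0,0,0],[0,0,-10],0],[[0,0,0],[0,0,-40],0],[[0,0,0],[0,0,-80],0],[[0,0,0],[0,0,-110],0],[[0,0,0],[0,0,-130],0],[[0,0,0],[0,0,-130],0],[[0,0,0],[0,0,-130],0]]'; python3 - <<'E'
from to import *
a=np.radians(14.4);O=np.array([.6283,-.2449]);ex=np.array([np.cos(a),np.sin(a)])
to((*(O-33.6e-3*ex),.30),0,14.4,0,"above narrow")
E
```

```text
time_s: 13.65
ee_pos: [0.5304, 0.1208, 0.2307]
eef_rot: [1.935, 1.919, 0.519]
contact_force: [0.1, -0.2, -2.2]
finger_gap: 0.1
above narrow turn [ 29.91   3.66 -14.55] shift [-373.3    95.92  -29.75]
```

```bash
python3 -m inch '[[[10,1,-5],[0,25,-45],0],[[29.9,3.7,-14.6],[-40,60,-70],0],[[29.9,3.7,-14.6],[-373,96,-30],0],[[29.9,3.7,-14.6],[-373,96,-30],0],[[29.9,3.7,-14.6],[-373,96,-30],0],[[29.9,3.7,-14.6],[-373,96,-30],0],[[29.9,3.7,-14.6],[-373,96,-30],0],[[29.9,3.7,-14.6],[-373,96,-30],0],[[29.9,3.7,-14.6],[-373,96,-30],0],[[29.9,3.7,-14.6],[-373,96,-30],0],[[29.9,3.7,-14.6],[-373,96,-30],0],[[29.9,3.7,-14.6],[-373,96,-30],0],[[29.9,3.7,-14.6],[-373,96,-30],0],[[29.9,3.7,-14.6],[-373,96,-30],0],[[29.9,3.7,-14.6],[-373,96,-30],0],[[29.9,3.7,-14.6],[-373,96,-30],0]]'; python3 - <<'E'
from to import *
import g,cv2
a=np.radians(14.4);O=np.array([.6283,-.2449]);ex=np.array([np.cos(a),np.sin(a)])
to((*(O-33.6e-3*ex),.30),0,14.4,0,"res")
s=arm.get_state();c=arm.calibration("wrist");im=arm.read_camera("wrist");M=R.from_rotvec(s["eef_rot"]).as_matrix()
for dy in(-4.5,4.5):print(g.proj(c,s["ee_pos"]+M@np.array([60,dy,98])/1000))
ey=np.array([-ex[1],ex[0]])
for x in(-.038,-.026):print(g.proj(c,(*(O+x*ex+.05*ey),.062)))
for x in(-.048,-.016):print(g.proj(c,(*(O+x*ex+.05*ey),.073)))
cv2.imwrite("pics/w6.png",im);cv2.imwrite("pics/w6c.png",g.crop(im,270,110,385,195,6.9,5))
E
```

```text
time_s: 15.25
ee_pos: [0.5958, -0.2525, 0.3034]
eef_rot: [-1.923, -2.484, 0.0]
contact_force: [-0.4, -0.6, -1.3]
finger_gap: 0.098
res turn [-0.01 -0.01  0.09] shift [-0.76 -0.23  0.4 ]
[317.1  128.05]
[330.59 128.04]
[320.24 129.65]
[331.08 129.66]
[310.78 130.36]
[340.58 130.38]
```

View pics/w6c.png

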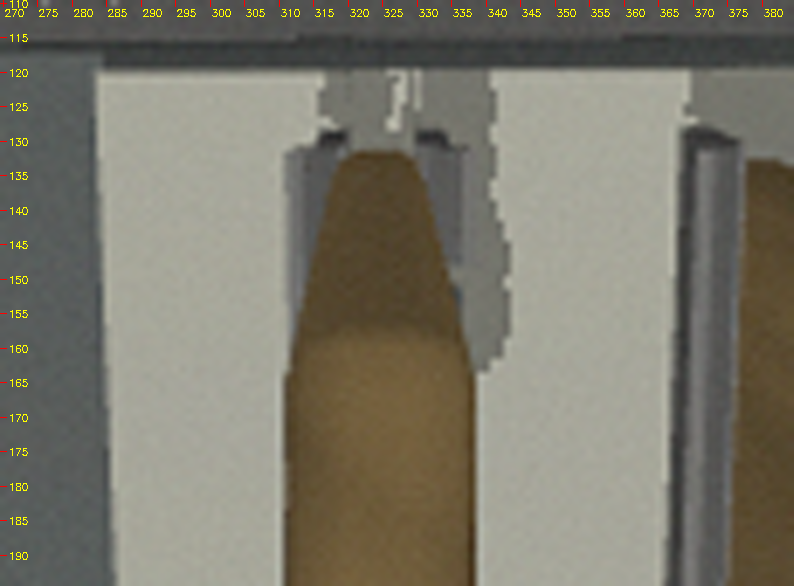

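The board's foot edge is at u 320–329 and the narrow slot's lips at u 311–337. They share a centre to within about 1 mm, so I'm descending while watching the force.

```bash
python3 -m inch '[[[0,0,0],[0,0,40],0],[[0,0,0],[0,0,80],0],[[0,0,0],[0,0,110],0],[[0,0,0],[0,0,125],0],[[0,0,0],[0,0,132],0],[[0,0,0],[0,0,138],0],[[0,0,0],[0,0,144],0],[[0,0,0],[0,0,150],0],[[0,0,0],[0,0,150],0]]'; python3 -m inch '[[[0,0,0],[0,0,5],0],[[0,0,0],[0,0,10],0],[[0,0,0],[0,0,10],0]]'
```

```text
time_s: 16.2
ee_pos: [0.5955, -0.2529, 0.1527]
eef_rot: [-1.924, -2.482, 0.0]
contact_force: [0.3, -0.7, -1.1]
finger_gap: 0.102
time_s: 16.5
ee_pos: [0.5954, -0.2529, 0.1424]
eef_rot: [-1.924, -2.482, 0.0]
contact_force: [-0.1, 0.8, -1.3]
finger_gap: 0.099
```

Free of contact so far. Next is the leaf and then the floor.

```bash
python3 -m inch '[[[0,0,0],[0,0,5],0],[[0,0,0],[0,0,10],0],[[0,0,0],[0,0,15],0],[[0,0,0],[0,0,20],0],[[0,0,0],[0,0,20],0]]'; python3 -m inch '[[[0,0,0],[0,0,4],0],[[0,0,0],[0,0,8],0],[[0,0,0],[0,0,10],0],[[0,0,0],[0,0,10],0]]'; python3 -m inch '[[[0,0,0],[0,0,1.5],0],[[0,0,0],[0,0,1.5],0]]'
```

```text
time_s: 17.0
ee_pos: [0.5954, -0.2529, 0.1222]
eef_rot: [-1.924, -2.482, 0.001]
contact_force: [-0.4, -0.4, -4.2]
finger_gap: 0.099
time_s: 17.4
ee_pos: [0.5954, -0.2529, 0.1127]
eef_rot: [-1.924, -2.482, 0.0]
contact_force: [-0.9, -0.7, -3.1]
finger_gap: 0.096
time_s: 17.6
ee_pos: [0.5955, -0.253, 0.1115]
eef_rot: [-1.924, -2.483, 0.0]
contact_force: [-2.0, -0.8, -2.7]
finger_gap: 0.098
```

```bash
python3 -m inch '[[[0,0,0],[0,0,1.5],0],[[0,0,0],[0,0,1.5],0]]'; python3 -m inch '[[[0,0,0],[0,0,1],0],[[0,0,0],[0,0,1],0]]';python3 -m inch '[[[0,0,0],[0,0,1],0],[[0,0,0],[0,0,1],0]]'
```

```text
time_s: 17.8
ee_pos: [0.5956, -0.253, 0.1101]
eef_rot: [-1.924, -2.483, 0.0]
contact_force: [-2.0, -1.0, -1.4]
finger_gap: 0.092
time_s: 18.0
ee_pos: [0.5957, -0.2531, 0.1094]
eef_rot: [1.925, 2.483, -0.0]
contact_force: [-3.4, -1.5, 4.0]
finger_gap: 0.093
time_s: 18.2
ee_pos: [0.5959, -0.2533, 0.1093]
eef_rot: [1.924, 2.482, 0.0]
contact_force: [-5.0, -1.6, 13.1]
finger_gap: 0.096
```

```bash
python3 -m inch '[[[0,0,0],[0,0,1],0],[[0,0,0],[0,0,1],0]]'; python3 -m inch '[[[0,0,0],[0,0,0],0.4],[[0,0,0],[0,0,0],0.4],[[0,0,0],[0,0,0],0.4],[[0,0,0],[0,0,0],0.4],[[0,0,0],[0,0,0],0.4],[[0,0,0],[0,0,-30],0.4],[[0,0,0],[0,0,-60],0.4],[[0,0,0],[0,0,-100],0.5],[[0,0,0],[0,0,-145],1],[[0,0,0],[-20,0,-190],1],[[0,0,0],[-20,0,-190],1],[[0,0,0],[-20,0,-190],1],[[0,0,0],[-20,0,-190],1]]'; python3 - <<'E'
from to import *
import g,cv2
c=arm.calibration("wrist");im=arm.read_camera("wrist");sc=arm.read_camera("scene");S=arm.calibration("scene")
a=np.radians(14.4);O=np.array([.6283,-.2449]);ex=np.array([np.cos(a),np.sin(a)]);ey=np.array([-ex[1],ex[0]])
o=np.zeros((560,800,3),np.uint8)
p=g.crop(im,250,100,400,240,2.9,20);o[:p.shape[0],:p.shape[1]]=p
p=g.crop(sc,195,100,305,230,3.2,10);o[:p.shape[0],440:440+p.shape[1]]=p
for x,h in((.033,.045),(-.034,.06)):
  for y in(-h,h):
    for z in(.132,):
        P=(*(O+x*ex+y*ey),z);print(x,y,"wrist",g.proj(c,P),"scene",g.proj(S,P),"scene +5mm",g.proj(S,(*P[:2],z+.005)))
cv2.imwrite("pics/end.png",o)
E
```

```text
time_s: 18.4
ee_pos: [0.596, -0.2533, 0.1092]
eef_rot: [1.924, 2.481, 0.0]
contact_force: [-9.0, 0.8, 25.3]
finger_gap: 0.102
time_s: 19.7
ee_pos: [0.6005, -0.2722, 0.2957]
eef_rot: [-1.923, -2.481, 0.001]
contact_force: [0.3, 0.5, -0.3]
finger_gap: 1.003
0.033 -0.045 wrist [395.35 216.95] scene [220.12 146.92] scene +5mm [219.86 144.83]
0.033 0.045 wrist [402.05 118.06] scene [258.33 153.13] scene +5mm [258.17 151.  ]
-0.034 -0.06 wrist [324.21 231.72] scene [228.4 133.4] scene +5mm [228.17 131.38]
-0.034 0.06 wrist [324.14  99.74] scene [277.18 140.88] scene +5mm [277.08 138.82]
```

View pics/end.png

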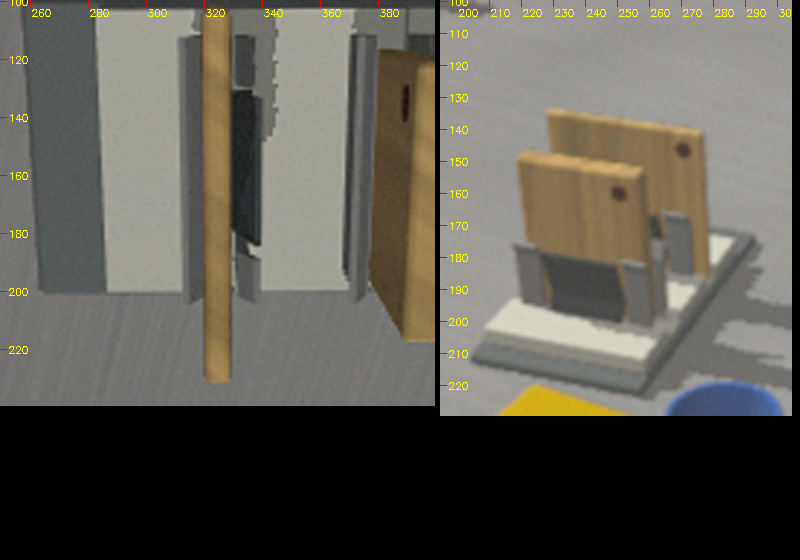

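Both boards stand upright. Their top corners match the fully seated predictions to about 1–2 px: thick near (219,148) and (258,153), thin near (228,134) and (277,141). The gripper is clear, so I'm handing in.

```bash
python3 -c "
from workcell import arm
print(arm.hand_in(), arm.get_state()['time_s'])"
```

```text
the job is handed in; nothing more can be done
the job is handed in; nothing more can be done
```

I moved both boards from the drainer to the drying rack and handed the job in, at about 20 s of the 72 s allowed. The thick board stands in the wide slot and the thin one in the narrow slot. No verdict is reported at hand-in.

- **Seating:** I pressed each board down past its leaf until the vertical force rose against the floor, to about 22 N for the thick board and 25 N for the thin one. That happened with the gripper at the height expected for a fully seated board.
- **Last pictures:** In the final wrist and scene views both boards are upright, with their top corners within about 1–2 px of the fully seated positions. They look centred along the slots to about 3 mm.
- **Surroundings:** The gripper ended clear, about 165 mm above the board tops, and the tool never went near the tumbler, bottle or sponge.
- **One disagreement:** Camera and touch differed by about 1 mm on where the slots lie across the rack. That was within the slots' 3 mm of clearance. The thick board brushed its plain wall with up to about 8 N on the way down, so I shifted it about 1 mm; the thin board went in with almost no side force until it reached the floor.

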